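Spark the wok burner with its spring-return igniter knob

ROBOT

A 7-joint arm with a two-finger parallel gripper is mounted at the origin on the work surface. World frame = base frame: x ahead of the robot, y to its left, z up, the work surface at z = 0. Lengths are in m, angles in rad, forces in N, time in s.
With the tool pointing down it reaches from about 0.425 to 0.875 m from the base axis. Payload 4.7 kg.
Tool frame: the origin (TCP) lies midway between the tips of the shut fingers; the grasp point (between the pads) lies 19 mm behind it; y points along the fingers, z is the direction in which the jaws open and shut, and the axes are right-handed (so a half turn about y gives the same grasp; the last joint's range is limited). The gripper opens to 87 mm and grips with 3 to 60 N. Pads are 19 mm wide; open, the fingers measure 117 mm over their backs; the gripper's body (75 mm by 190 mm) begins 51 mm behind the grasp point.
Start: joints at [1.272, 0.321, -0.07, 1.45, 0.023, 1.371, -0.057], TCP at [0.2, -0.618, 0.184] pointing down, gripper open.
Joint ranges: [-2.86, 2.86], [-0.3, 2.09], [-1.38, 1.24], [0.06, 2.45], [-1.56, 4.7], [0.09, 2.05], [-2.69, 2.69]. Speed limits (rad/s): [2.57, 2.57, 3.14, 3.14, 3.14, 3.14, 3.14].

INTERFACE

Orientations are given as a rotation vector (axis times angle).
In Python, from bench import ctrl gives the robot as it stands.
- The arm moves only by the tool play_rows, never from a script. Its arguments are lists of equal length, an entry for each row: "translation": the shift along the tool's x, y, z in mm, a list of three; "turn": the turn, a rotation vector about the tool's x, y, z in rad, a list of three; "fingers": the opening, from -1 (shut) to 1 (fully open), so that 0 is half open. In form: {"translation": [[dx, dy, dz], ...], "turn": [[wx, wy, wz], ...], "fingers": [fingers, ...]}. A call has exactly 10 rows; each row shifts and turns the commanded pose from where the row before left it, along the tool's axes as they then stand; what a row does not reach is not made up. A row lasts 1/12 s, in which the tool goes at most 41.7 mm and 7.16 degrees, less where a joint would pass 70% of its speed; a pose out of reach is approached as far as the arm can. A call with a gripper value outside its range is refused whole. The fingers move at their own pace and stop on an object; "grip_force" is the grip in N (left out, the last holds). Time passes only in rows, so rows that do not move let the fingers close, or fill a call up. It gives the time, the measured TCP pose, the force and the opening at its end, in the units of the state.
- ctrl.get_state(): the state, without advancing time (a new reading comes with each control period).
- ctrl.get_image(name): name is "scene" or "top" or "wrist"; returns the picture (480x640x3 uint8, blue, green, red); there is no depth.
- ctrl.camera_info(name): a dict with "camera_matrix" (3x3 intrinsics, pixels), "k1" (the pictures are not rectified: a ray, as slopes to the right and down, at radius r is drawn at 1 + k1 r^2 times it, then the intrinsics apply), "R" (3x3) and "t" (3): a world point X has camera coordinates R X + t. Camera axes: x right, y down, z forward; pixel columns grow to the right and rows downward; lengths in m; the calibration is good to about 2 mm. A picture is of the moment at which its call begins: read the wrist's pose just before it. camera_info takes no time and is no camera call; for the wrist camera it gives the pose at the moment of the call.
- ctrl.close_job(): hands the job in, once; it reports no verdict.
The state is a dict: "time": time; "joint_positions": joint angles; "qd": joint speeds; "joint_torque": joint torques, N m; "position": TCP position; "tool_rot": TCP orientation; "ft_force": force on the tool from outside, world axes, zero at the start; "torque": the same for the moment, N m; "grip_width": opening from 0.0 (shut) to 1.0 (fully open).
Only numpy, scipy, OpenCV 4.12 (cv2) and the standard library are available. Lean on these libraries where they do the work, as an engineer would, in place of code of your own. Each camera call takes 0.05 s, during which the arm holds its last target.

TASK

Light the wok burner: twist the red igniter knob clockwise all the way to its stop, hold it there for about one second, then let go so that it springs back to where it started. Leave the black gas tap as it is set and do not shift the wok.

Things in the scene. Friction and masses are not known exactly. Their poses are not given: they have to be found in the camera images.
- igniter (a joint): Angle of the red igniter knob about its vertical axis, rad: 0 = at rest, growing as it turns clockwise seen from above, hard stop at 1.2 (69 degrees). A spring returns it to 0 whenever it is let go; turning takes about 0.03 N m at the start, 0.13 N m at the stop.
- igniter_grip (a point): Red knob on a steel hob: upright bar 46 long, 16 thick, 34 high, on a round skirt of radius 25. This point: on the turning axis, 13 below the bar's top, 21 above the skirt, 87 above the work surface. z up, x along the bar to its end with a white line; turns with the knob. 25 mm or more clear all round. A black knob of the same shape stands 130 mm nearer to or farther from the robot.
- gas_tap_end (a point): On the black gas tap (the other knob, same shape and size, all black, already set at some angle; it stays where it is turned): top of its bar at the end with the white line, 23 mm from its own vertical turning axis, 100 mm above the work surface. x points along the bar away from the axis. To be left as set.
- wok: Dark steel round-bottomed wok with two loop handles, loose on the hob's ring stand to the left of the knobs; 300 mm across the rim, 92 deep, about 0.9 kg; rim 180 and handles up to 195 mm above the work surface. Origin at the lowest point of its underside, z up; its rim stays 130 mm or more from the knobs' axes. To be left in place.

How it is judged:
By the outcome, as a careful person would: the job done as asked, in the order asked, and still so for the second after the job is handed in, with the robot touching nothing.
It also fails if it takes over 35 s, if anything falls off the work surface, if the arm or the gripper's body presses on something with over 40 N, if the wrist force passes 120 N, or if a joint passes its speed limit or range.

## Working session

There is one attempt and no reset: what is moved stays moved. The work goes in short steps, Python scripts to look and compute and a tool call to move; the robot and the scene stay as the last step left them, time stands still between calls to the robot, and variables do not carry over. Pictures are saved under pics/ and viewed, and the job is handed in when it is done.

Besides the shell and the picture viewer there is one more tool, called as name(argument=value, ...), one argument or row to a line, values as JSON. play_rows: Moves the arm, as the interface text tells. Its arguments: {"type":"object","properties":{"translation":{"type":"array"},"turn":{"type":"array"},"fingers":{"type":"array"},"grip_force":{"type":"number"}},"required":["translation","turn","fingers"]}

```bash
mkdir -p pics
python3 - <<'E'
from bench import ctrl
import cv2,numpy as np
s=ctrl.get_state()
print({k:np.round(v,4).tolist() for k,v in s.items()})
for n in ["scene","top","wrist"]:
    i=ctrl.camera_info(n); print(n,{k:np.round(v,4).tolist() for k,v in i.items() if k!='name' and not isinstance(v,str)})
    cv2.imwrite(f"pics/{n}0.png",ctrl.get_image(n))
E
```

```text
{'time': 0.0, 'joint_positions': [1.2721, 0.3218, -0.0701, 1.4517, 0.0226, 1.3708, -0.0569], 'qd': [0.0, 0.0004, 0.0004, -0.0, 0.0009, 0.0013, 0.0012], 'joint_torque': [-0.0006, -49.1287, -0.4043, -31.2527, -0.064, 0.0438, 0.0002], 'position': [0.1998, -0.6179, 0.1831], 'tool_rot': [-0.3242, 2.0548, -2.0508], 'ft_force': [-0.295, 0.3177, 0.382], 'torque': [0.0249, -0.0298, -0.0401], 'grip_width': 1.0011}
scene {'camera_matrix': [[439.7375, 0.0, 314.5577], [0.0, 439.7375, 239.7778], [0.0, 0.0, 1.0]], 'k1': -0.0183, 'R': [[-0.0066, 0.9998, 0.0165], [0.6755, 0.0166, -0.7372], [-0.7373, 0.0063, -0.6755]], 't': [-0.0794, -0.3008, 1.1577]}
top {'camera_matrix': [[535.8125, 0.0, 309.7131], [0.0, 535.8125, 240.6481], [0.0, 0.0, 1.0]], 'k1': -0.1524, 'R': [[-0.0148, -0.9999, -0.0033], [-0.9928, 0.0151, -0.1187], [0.1188, 0.0015, -0.9929]], 't': [0.0714, 0.5885, 0.9305]}
wrist {'camera_matrix': [[377.1913, 0.0, 321.0738], [0.0, 377.1913, 242.2911], [0.0, 0.0, 1.0]], 'k1': -0.0664, 'R': [[0.308, -0.9514, -0.0013], [-0.9229, -0.2991, 0.2426], [-0.2312, -0.0735, -0.9701]], 't': [-0.6501, -0.0296, 0.3887]}
```

View pics/scene0.png

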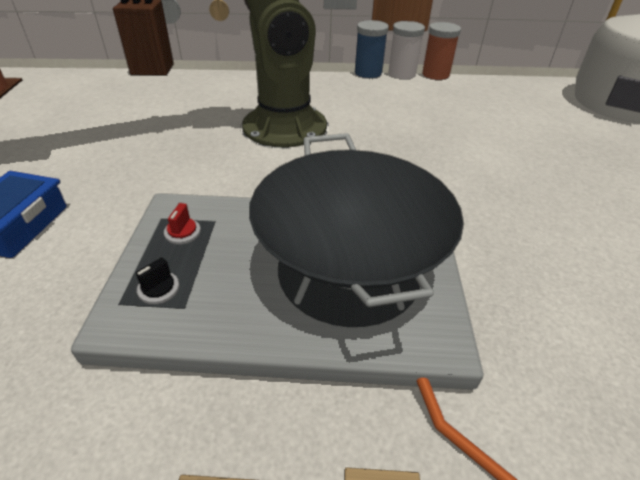

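View pics/top0.png

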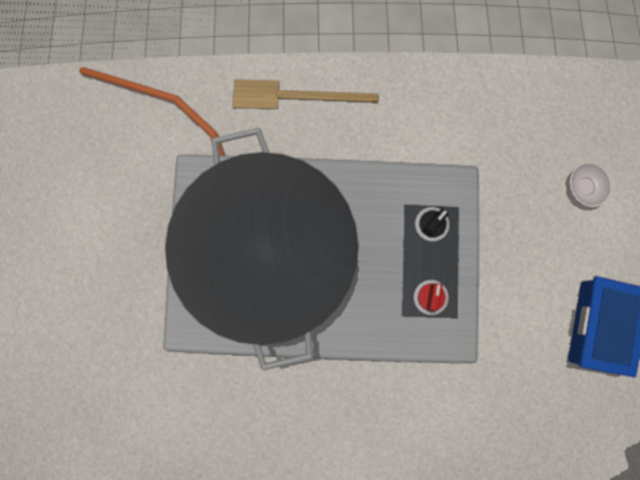

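View pics/wrist0.png

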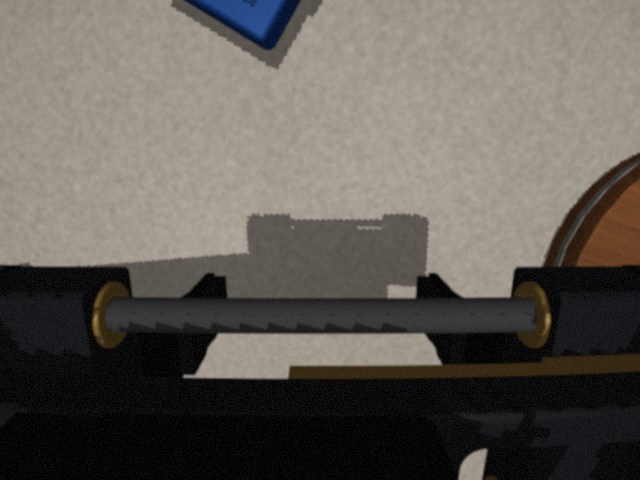

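```bash
cat > h.py <<'E'
from bench import ctrl
import cv2,numpy as np
def ray(n,u,v,i=None):
    i=i or ctrl.camera_info(n);K=np.array(i['camera_matrix']);d=np.array([i['k1'],0,0,0,0],float)
    # drawn = s*(1+k1 r^2)
    p=cv2.undistortPoints(np.array([[[u,v]]],float),K,d)[0,0]
    R=np.array(i['R']);t=np.array(i['t'])
    return -R.T@t, R.T@np.array([p[0],p[1],1])
def onz(n,u,v,z,i=None):
    o,d=ray(n,u,v,i); return o+d*(z-o[2])/d[2]
def proj(n,X,i=None):
    i=i or ctrl.camera_info(n)
    return cv2.projectPoints(np.array([X],float),cv2.Rodrigues(np.array(i['R']))[0],np.array(i['t']),np.array(i['camera_matrix']),np.array([i['k1'],0,0,0,0],float))[0][0,0]
E
python3 - <<'E'
from h import *
a=cv2.imread('pics/top0.png')[190:330,390:480]; b=cv2.imread('pics/scene0.png')[195:310,110:220]
cv2.imwrite('pics/ca.png',cv2.resize(a[:, :],None,fx=4.2,fy=4.2,interpolation=cv2.INTER_CUBIC))
cv2.imwrite('pics/cb.png',cv2.resize(b,None,fx=5,fy=5,interpolation=cv2.INTER_CUBIC))
im=cv2.imread('pics/top0.png').astype(int)
m=((im[...,2]>90)&(im[...,1]<70)&(im[...,0]<70)).astype(np.uint8); m[:, :400]=0;m[:,470:]=0;m[:270]=0;m[330:]=0
ys,xs=np.nonzero(m);print(xs.min(),xs.max(),ys.min(),ys.max())
for uv in [((xs.min()+xs.max())/2,(ys.min()+ys.max())/2)]:
    print(uv,onz('top',*uv,.066))
E
```

```text
419 444 284 310
(np.float64(431.5), np.float64(297.0)) [ 0.4839916  -0.14765292  0.066     ]
```

View pics/ca.png

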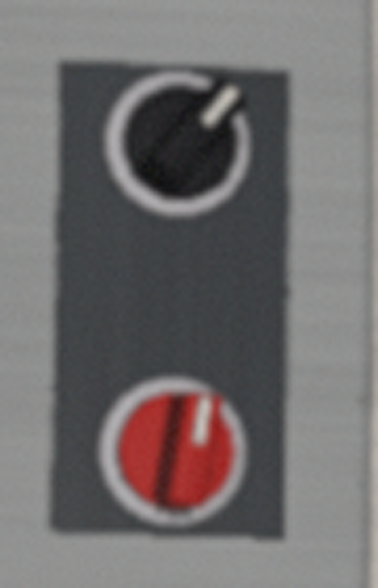

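View pics/cb.png

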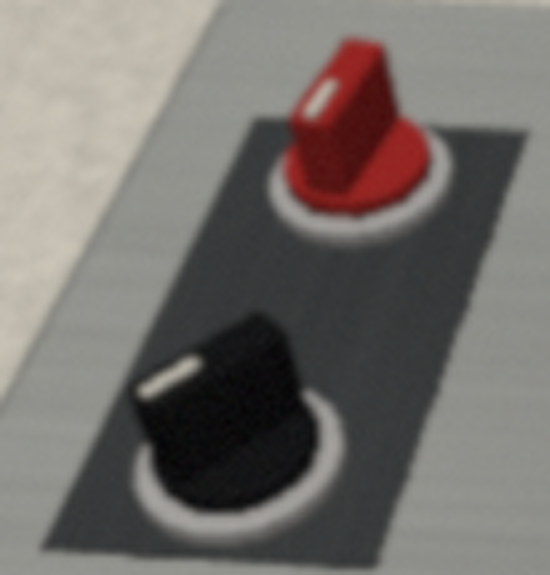

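Run:
```python
from h import *
from scipy.spatial.transform import Rotation as R
a=onz('top',438.8,284.5,.1);b=onz('top',437.6,295.5,.1)
print('line',a,b,np.degrees(np.arctan2(*(a-b)[[1,0]])))
a=onz('scene',176.4,211.4,.1);b=onz('scene',171.8,217.8,.1)
print('line sc',a,b,np.degrees(np.arctan2(*(b-a)[[1,0]])))
# side-edge of bar (top edge) in top image: dark face/left
a=onz('top',390+185/4.2,190+397/4.2,.1);b=onz('top',390+172/4.2,190+505/4.2,.066)
print(a,b)
# scene top face corners: crop coords
for u,v in [(290,124),(320,137),(350,38),(382,44)]: print(u,onz('scene',110+u/5,195+v/5,.1))
print('skirt sc',onz('scene',110+358/5,195+165/5,.066))
print(R.from_rotvec(ctrl.get_state()['tool_rot']).as_matrix().round(3))
```

```text
line [ 0.50431084 -0.15319492  0.1       ] [ 0.48593032 -0.15047498  0.1       ] -8.417530862806487
line sc [ 0.48821364 -0.14860239  0.1       ] [ 0.50495251 -0.15213519  0.1       ] -11.917575784359308
[ 0.50444127 -0.14508067  0.1       ] [ 0.46109715 -0.14592161  0.066     ]
290 [ 0.51016553 -0.15703768  0.1       ]
320 [ 0.51641417 -0.14575407  0.1       ]
350 [ 0.46435758 -0.14816294  0.1       ]
382 [ 0.46737103 -0.13658805  0.1       ]
skirt sc [ 0.49104163 -0.14566899  0.066     ]
[[-0.951 -0.001  0.308]
 [-0.308  0.001 -0.951]
 [ 0.    -1.    -0.001]]
```

play_rows(
  translation=[
    [-28,-7,-24],
    [-28,-7,-24],
    [-28,-7,-24],
    [-28,-7,-24],
    [-28,-7,-24],
    [-28,-7,-24],
    [-28,-7,-24],
    [-28,-7,-24],
    [-28,-7,-24],
    [-28,-7,-24],
  ],
  turn=[
    [0,0,0],
    [0,0,0],
    [0,0,0],
    [0,0,0],
    [0,0,0],
    [0,0,0],
    [0,0,0],
    [0,0,0],
    [0,0,0],
    [0,0,0],
  ],
  fingers=[1,1,1,1,1,1,1,1,1,1],
  grip_force=30,
)

```text
time: 0.98
position: [0.393, -0.3022, 0.2545]
tool_rot: [-0.324, 2.053, -2.053]
ft_force: [0.7, 0.5, 0.6]
grip_width: 1.002
```

play_rows(
  translation=[
    [-27.6,0,-24],
    [-27.6,0,-24],
    [-27.6,0,-24],
    [-27.6,0,-24],
    [-27.6,0,-24],
    [0,0,0],
    [0,0,0],
    [0,0,0],
    [0,0,0],
    [0,0,0],
  ],
  turn=[
    [0,0,0],
    [0,0,0],
    [0,0,0],
    [0,0,0],
    [0,0,0],
    [0,-0.12,0],
    [0,-0.12,0],
    [0,-0.12,0],
    [0,-0.12,0],
    [0,-0.12,0],
  ],
  fingers=[1,1,1,1,1,1,1,1,1,1],
)

```text
time: 1.82
position: [0.4867, -0.1471, 0.2539]
tool_rot: [-0.827, 1.671, -1.671]
ft_force: [0.1, -0.3, 0.1]
grip_width: 1.005
```

play_rows(
  translation=[
    [0,0,0],
    [0,0,0],
    [0,0,0],
    [0,0,0],
    [0,0,0],
    [0,0,0],
    [0,0,0],
    [0,0,0],
    [0,0,0],
    [0,0,0],
  ],
  turn=[
    [0,-0.12,0],
    [0,-0.12,0],
    [0,-0.12,0],
    [0,-0.12,0],
    [0,-0.12,0],
    [0,-0.12,0],
    [0,-0.12,0],
    [0,-0.12,0],
    [0,-0.12,0],
    [0,-0.12,0],
  ],
  fingers=[1,1,1,1,1,1,1,1,1,1],
)

```text
time: 2.65
position: [0.4867, -0.1472, 0.254]
tool_rot: [-1.42, 0.797, -0.796]
ft_force: [-0.2, -0.8, -0.6]
grip_width: 1.002
```

play_rows(
  translation=[
    [0,0,0],
    [0,0,0],
    [0,0,0],
    [0,0,0],
    [0,0,0],
    [0,0,0],
    [0,0,0],
    [0,0,0],
    [0,0,0],
    [0,0,0],
  ],
  turn=[
    [0,-0.12,0],
    [0,-0.12,0],
    [0,-0.12,0],
    [0,-0.12,0],
    [0,-0.12,0],
    [0,-0.12,0],
    [0,-0.12,0],
    [0,0,0],
    [0,0,0],
    [0,0,0],
  ],
  fingers=[1,1,1,1,1,1,1,1,1,1],
)

```text
time: 3.48
position: [0.4868, -0.1473, 0.2541]
tool_rot: [-1.566, 0.151, -0.15]
ft_force: [0.6, 0.0, 0.3]
grip_width: 1.001
```

```bash
cat > look.py <<'E'
from h import *
import sys,json
from scipy.spatial.transform import Rotation as R
s=ctrl.get_state();i=ctrl.camera_info('wrist')
json.dump({k:np.array(v).tolist() for k,v in i.items() if k in('camera_matrix','k1','R','t')},open(f'{sys.argv[1]}.json','w'))
cv2.imwrite(f'pics/{sys.argv[1]}.png',ctrl.get_image('wrist'))
M=R.from_rotvec(s['tool_rot']).as_matrix()
print(s['time'],np.round(s['position'],4),M.round(3).tolist(),'zaz',np.degrees(np.arctan2(M[1,2],M[0,2])),np.round(s['joint_positions'],2),np.round(s['ft_force'],1),np.round(s['torque'],2),s['grip_width'])
print('proj',proj('wrist',[.487,-.147,.1],i))
E
python3 look.py w1
```

```text
3.4833 [ 0.4868 -0.1473  0.2541] [[0.982, -0.0, 0.191], [-0.191, -0.0, 0.982], [-0.0, -1.0, -0.0]] zaz 79.01146222382408 [ 0.79  0.02 -0.55  1.67  0.01  1.46  1.62] [0.6 0.  0.3] [ 0.04 -0.16  0.07] 1.0011349806707954
proj [322.32397378 219.09447631]
```

View pics/w1.png

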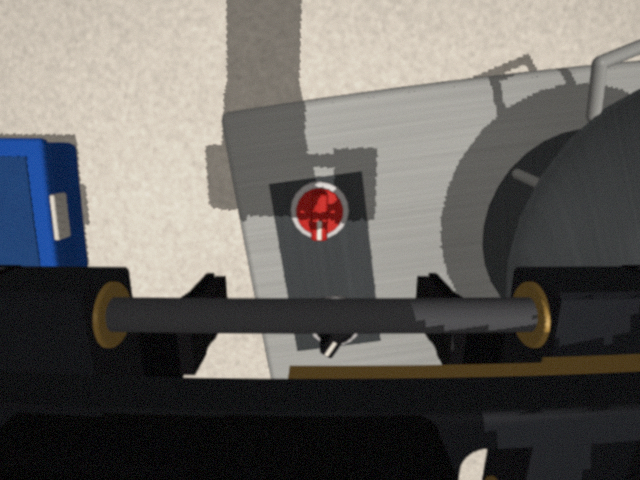

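Run:
```python
from h import *
im=cv2.imread('pics/w1.png')[175:255,275:365]
cv2.imwrite('pics/w1c.png',cv2.resize(im,None,fx=7,fy=7,interpolation=cv2.INTER_CUBIC))
```

```text
(no output)
```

View pics/w1c.png

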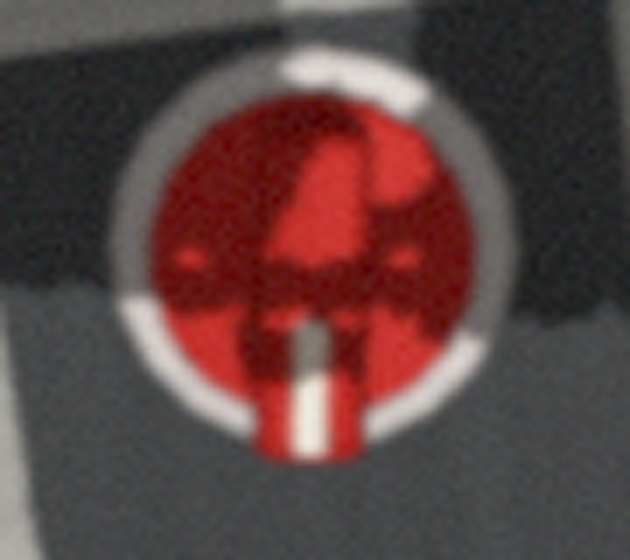

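Run:
```python
from h import *
import json
i=json.load(open('w1.json'))
f=lambda u,v,z:onz('wrist',275+(u-3)/7,175+(v-3)/7,z,i)
print('skirt',f(313.5,250,.066), 'skirt edges',f(152,252,.066),f(475,252,.066),f(313,92,.066))
a,b=f(312,325,.1),f(308,455,.1);print(a,b,np.degrees(np.arctan2(*(b-a)[[1,0]])))
e=(f(255,462,.1)+f(362,460,.1))/2;print('end',e,f(362,460,.1)-f(255,462,.1))
d=np.array([np.cos(np.radians(-10)),np.sin(np.radians(-10))]);print('axis from end',e[:2]-.023*d)
```

```text
skirt [ 0.48342958 -0.14937085  0.066     ] skirt edges [ 0.4791541  -0.17297534  0.066     ] [ 0.4882765  -0.12588319  0.066     ] [ 0.46046969 -0.14497105  0.066     ]
[ 0.4882358  -0.15033073  0.1       ] [ 0.50602316 -0.15436285  0.1       ] -12.772193904759524
end [ 0.50687212 -0.1544595   0.1       ] [0.00252884 0.01455807 0.        ]
axis from end [ 0.48422155 -0.15046559]
```

play_rows(
  translation=[
    [-1.3,20,-2],
    [0,25,0],
    [0,25,0],
    [0,25,0],
    [0,25,0],
    [0,22,0],
    [0,16,0],
    [0,12,0],
    [0,8,0],
    [0,3,0],
  ],
  turn=[
    [0,0,0],
    [0,0,0],
    [0,0,0],
    [0,0,0],
    [0,0,0],
    [0,0,0],
    [0,0,0],
    [0,0,0],
    [0,0,0],
    [0,0,0],
  ],
  fingers=[1,1,1,1,1,1,1,1,1,1],
)

```text
time: 4.37
position: [0.4848, -0.1489, 0.0723]
tool_rot: [-1.565, 0.15, -0.148]
ft_force: [-0.2, -0.2, -0.2]
grip_width: 1.001
```

```bash
python3 look.py w2; python3 -c "
from h import *
cv2.imwrite('pics/t2.png',cv2.resize(ctrl.get_image('scene')[150:330,60:300],None,fx=3,fy=3))"
```

```text
4.3667 [ 0.4848 -0.1489  0.0723] [[0.982, -0.001, 0.188], [-0.188, 0.001, 0.982], [-0.001, -1.0, 0.0]] zaz 79.14543776959957 [ 0.76  0.14 -0.55  1.92  0.08  1.1   1.56] [-0.2 -0.2 -0.2] [ 0.05 -0.1   0.04] 1.0013408186693769
proj [327.23045704 290.08020421]
```

View pics/t2.png

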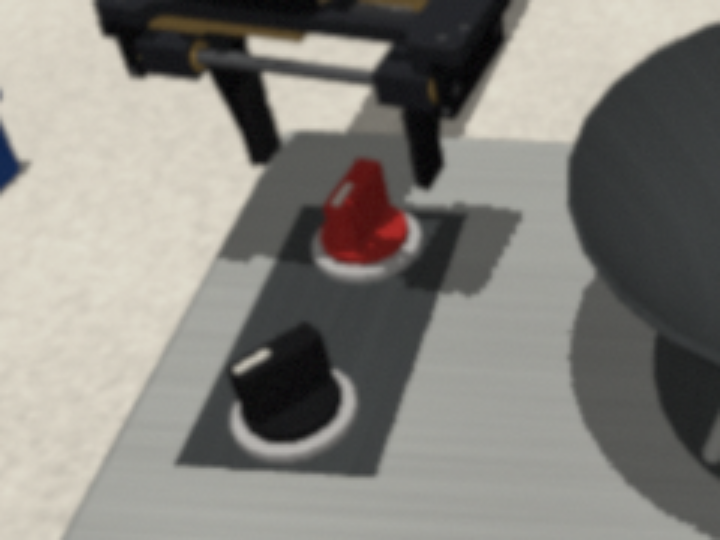

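View pics/w2.png

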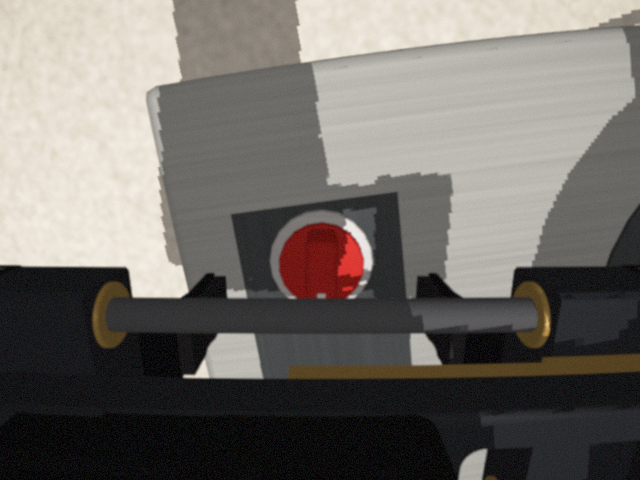

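Run:
```python
from h import *
for X in [[.485,-.149,.072],[.485,-.149,.1],[.485,-.149,.066],[.475,-.2,.072],[.495,-.095,.072],[.475,-.2,.087],[.495,-.095,.087]]:
    p=proj('scene',X); print(X,p,(p-[60,150])*3)
cv2.imwrite('pics/s3.png',ctrl.get_image('scene'));cv2.imwrite('pics/top3.png',ctrl.get_image('top'))
```

```text
[0.485, -0.149, 0.072] [179.8084915  223.00004651] [359.42547451 219.00013952]
[0.485, -0.149, 0.1] [176.62132037 210.18543864] [349.86396111 180.55631592]
[0.485, -0.149, 0.066] [180.47133851 225.6629547 ] [361.41401553 226.98886411]
[0.475, -0.2, 0.072] [151.68562987 218.76743844] [275.05688962 206.30231532]
[0.495, -0.095, 0.072] [210.30045061 227.35142293] [450.90135183 232.05426879]
[0.475, -0.2, 0.087] [149.63871779 211.99631471] [268.91615338 185.98894414]
[0.495, -0.095, 0.087] [209.01312015 220.55695382] [447.03936045 211.67086147]
```

View pics/s3.png

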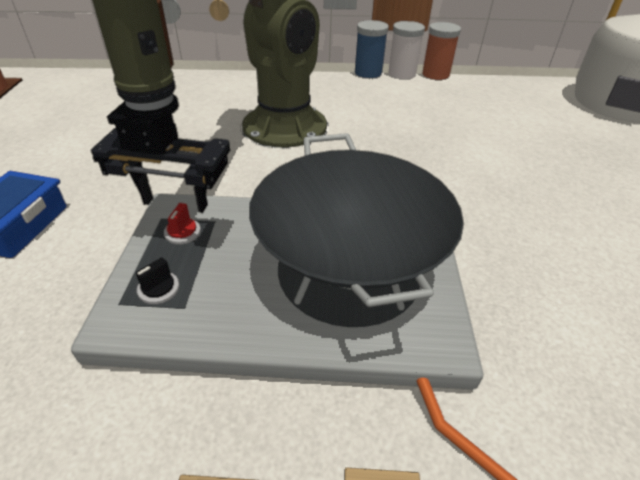

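View pics/top3.png

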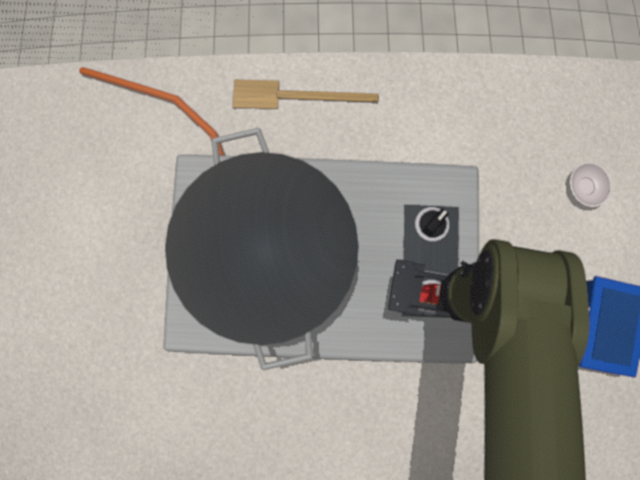

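Run:
```python
from h import *
from scipy.spatial.transform import Rotation as R
s=ctrl.get_state();M=R.from_rotvec(s['tool_rot']).as_matrix();p=np.array(s['position'])
for h in (0,10,20,30,40,60):
  for d in (-43,0,43):
    X=p+M@np.array([0,-h,d])/1000
    print(h,d,X.round(3),*[proj(n,X).round(0) for n in('wrist','scene','top')])
for n in('wrist','scene','top'):
  i=ctrl.camera_info(n);print(n,-np.array(i['R']).T@np.array(i['t']))
im=cv2.imread('pics/top3.png')[230:350,370:480];cv2.imwrite('pics/top3c.png',cv2.resize(im,None,fx=5,fy=5,interpolation=2))
im=cv2.imread('pics/s3.png')[120:250,80:250];cv2.imwrite('pics/s3c.png',cv2.resize(im,None,fx=4.5,fy=4.5,interpolation=2))
```

```text
0 -43 [ 0.478 -0.192  0.074] [245. 269.] [156. 219.] [458. 300.]
0 0 [ 0.486 -0.149  0.074] [322. 269.] [179. 222.] [433. 296.]
0 43 [ 0.494 -0.107  0.074] [399. 269.] [203. 226.] [409. 292.]
10 -43 [ 0.478 -0.191  0.084] [242. 275.] [154. 214.] [459. 300.]
10 0 [ 0.486 -0.149  0.084] [322. 275.] [178. 218.] [435. 296.]
10 43 [ 0.494 -0.107  0.084] [403. 275.] [202. 221.] [410. 291.]
20 -43 [ 0.478 -0.191  0.094] [238. 281.] [153. 210.] [461. 300.]
20 0 [ 0.486 -0.149  0.094] [323. 281.] [177. 213.] [436. 295.]
20 43 [ 0.494 -0.107  0.094] [407. 281.] [201. 217.] [411. 291.]
30 -43 [ 0.478 -0.191  0.104] [233. 288.] [152. 205.] [462. 300.]
30 0 [ 0.486 -0.149  0.104] [323. 288.] [176. 209.] [437. 295.]
30 43 [ 0.494 -0.107  0.104] [412. 288.] [200. 212.] [412. 291.]
40 -43 [ 0.478 -0.191  0.114] [228. 296.] [150. 200.] [464. 300.]
40 0 [ 0.486 -0.149  0.114] [323. 296.] [175. 204.] [439. 295.]
40 43 [ 0.494 -0.107  0.114] [417. 296.] [199. 207.] [413. 291.]
60 -43 [ 0.478 -0.191  0.134] [217. 315.] [148. 191.] [467. 299.]
60 0 [ 0.486 -0.149  0.134] [323. 315.] [172. 194.] [442. 295.]
60 43 [ 0.494 -0.107  0.134] [429. 315.] [197. 197.] [416. 291.]
wrist [ 0.42190897 -0.13751722  0.27422497]
scene [1.05619494 0.07708634 0.56162905]
top [0.47483885 0.06115593 0.99399712]
```

View pics/top3c.png

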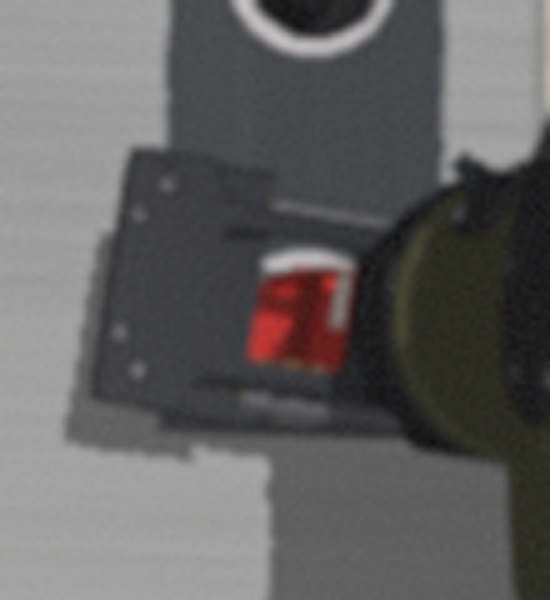

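View pics/s3c.png

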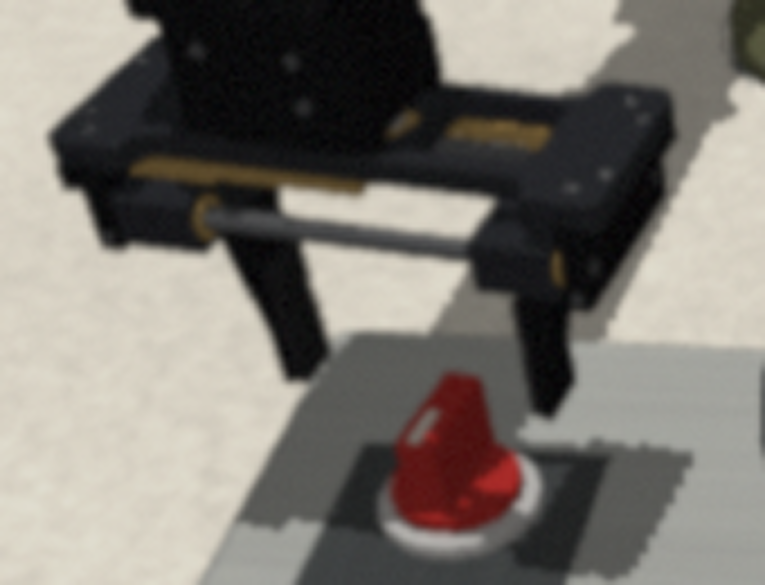

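play_rows(
  translation=[
    [0,0,0],
    [0,0,0],
    [0,0,0],
    [0,0,0],
    [0,0,0],
    [0,0,0],
    [0,0,0],
    [0,0,0],
    [0,0,0],
    [0,0,0],
  ],
  turn=[
    [0,0,0],
    [0,0,0],
    [0,0,0],
    [0,0,0],
    [0,0,0],
    [0,0,0],
    [0,0,0],
    [0,0,0],
    [0,0,0],
    [0,0,0],
  ],
  fingers=[-0.35,-0.35,-0.35,-0.35,-0.35,-0.35,-0.35,-0.35,-0.35,-0.35],
  grip_force=35,
)

```text
time: 5.4
position: [0.4853, -0.1491, 0.0732]
tool_rot: [-1.566, 0.148, -0.148]
ft_force: [0.7, -0.6, 0.2]
grip_width: 0.36
```

```bash
python3 look.py w4
python3 - <<'E'
from h import *
im=ctrl.get_image('scene')[120:250,80:250];im=cv2.resize(im,None,fx=4.5,fy=4.5,interpolation=2)
cv2.imwrite('pics/s4c.png',im)
E
```

```text
5.4 [ 0.4853 -0.1491  0.0732] [[0.982, -0.0, 0.188], [-0.188, -0.0, 0.982], [-0.0, -1.0, -0.0]] zaz 79.18329484414572 [ 0.76  0.14 -0.55  1.92  0.08  1.1   1.56] [ 0.7 -0.6  0.2] [ 0.08 -0.15 -0.  ] 0.360042795546645
proj [327.31511952 288.4819969 ]
```

View pics/s4c.png

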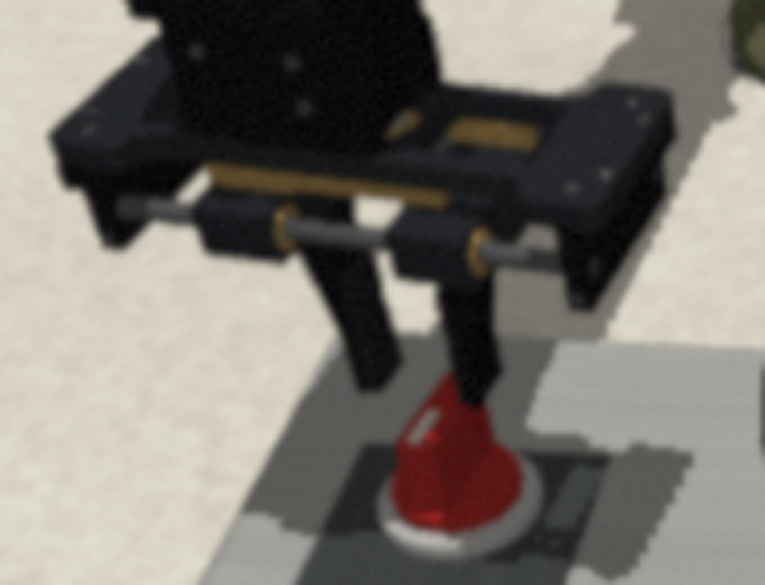

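View pics/w4.png

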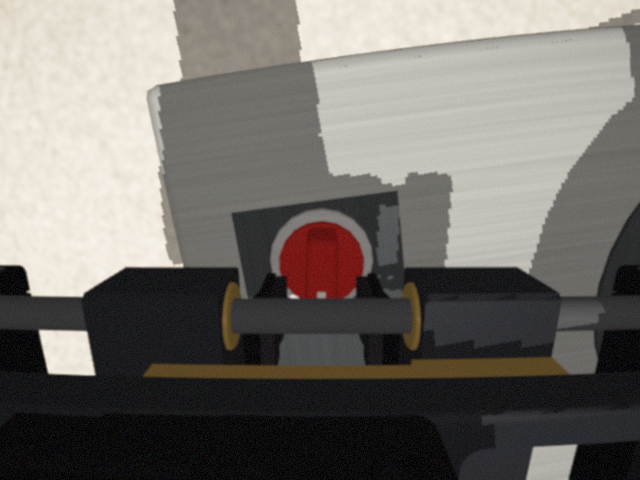

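Run:
```python
from h import *
im=cv2.imread('pics/w4.png')[255:385,240:405]
im=cv2.convertScaleAbs(im,alpha=2.5,beta=20)
cv2.imwrite('pics/w4c.png',cv2.resize(im,None,fx=4.5,fy=4.5,interpolation=2))
im=ctrl.get_image('scene')[170:240,140:220];im=cv2.convertScaleAbs(im,alpha=2,beta=20)
cv2.imwrite('pics/s5c.png',cv2.resize(im,None,fx=8,fy=8,interpolation=2))
```

```text
(no output)
```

View pics/w4c.png

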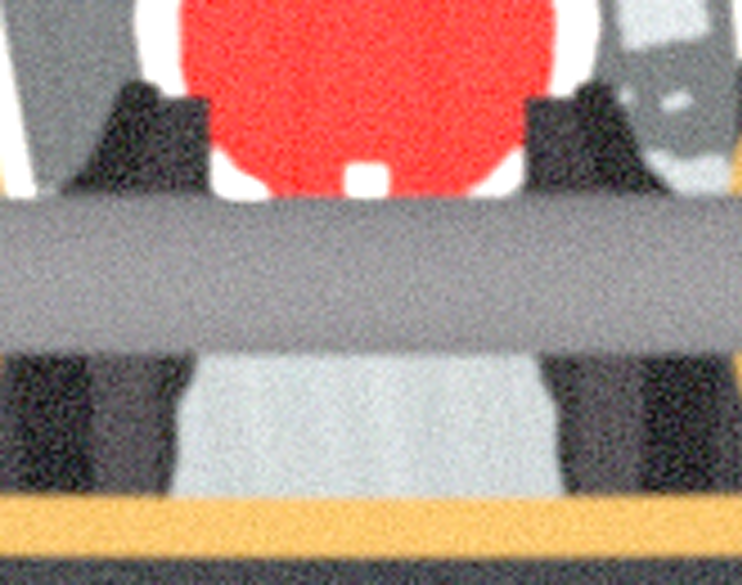

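View pics/s5c.png

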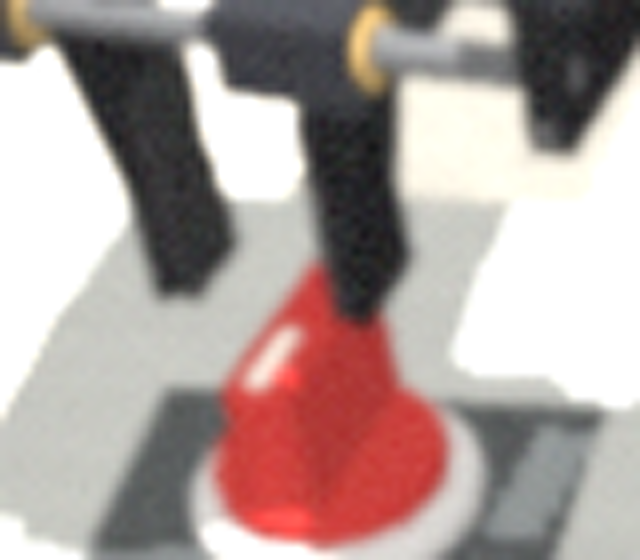

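play_rows(
  translation=[
    [0,0,0],
    [0,0,0],
    [0,0,0],
    [0,0,0],
    [0,0,0],
    [0,0,0],
    [0,0,0],
    [0,0,0],
    [0,0,0],
    [0,0,0],
  ],
  turn=[
    [0,0,0],
    [0,0,0],
    [0,0,0],
    [0,0,0],
    [0,0,0],
    [0,0,0],
    [0,0,0],
    [0,0,0],
    [0,0,0],
    [0,0,0],
  ],
  fingers=[-0.8,-0.8,-0.8,-0.8,-0.8,-0.8,-0.8,-0.8,-0.8,-0.8],
  grip_force=10,
)

```text
time: 6.38
position: [0.4853, -0.1491, 0.0732]
tool_rot: [-1.566, 0.148, -0.148]
ft_force: [-0.3, 0.7, 0.1]
grip_width: 0.102
```

```bash
python3 look.py w6
python3 - <<'E'
from h import *
im=ctrl.get_image('scene')[150:250,120:230];im=cv2.convertScaleAbs(im,alpha=1.6,beta=10)
cv2.imwrite('pics/s6c.png',cv2.resize(im,None,fx=6,fy=6,interpolation=2))
E
```

```text
6.3833 [ 0.4853 -0.1491  0.0732] [[0.982, -0.0, 0.188], [-0.188, -0.0, 0.982], [-0.0, -1.0, -0.0]] zaz 79.18233195558012 [ 0.76  0.14 -0.55  1.92  0.08  1.1   1.56] [-0.3  0.7  0.1] [ 0.08 -0.1   0.04] 0.10240007907507642
proj [327.32665832 288.43177449]
```

View pics/s6c.png

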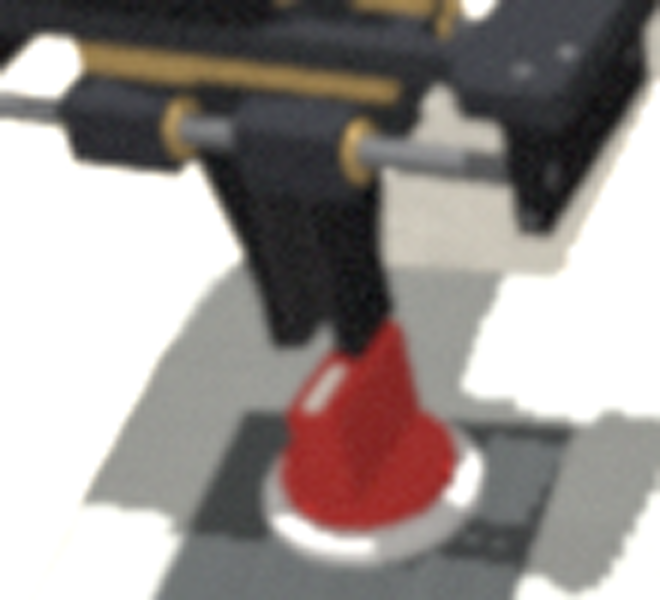

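play_rows(
  translation=[
    [0,0,0],
    [0,0,0],
    [0,0,0],
    [0,0,0],
    [0,0,0],
    [0,5,0],
    [0,5,0],
    [0,5,0],
    [0,5,0],
    [0,2,0],
  ],
  turn=[
    [0,0,0],
    [0,0,0],
    [0,0,0],
    [0,0,0],
    [0,0,0],
    [0,0,0],
    [0,0,0],
    [0,0,0],
    [0,0,0],
    [0,0,0],
  ],
  fingers=[0,0,0,0,0,0,0,0,0,0],
)

```text
time: 7.32
position: [0.4845, -0.1488, 0.05]
tool_rot: [-1.565, 0.15, -0.147]
ft_force: [-0.4, -0.1, 0.6]
grip_width: 0.5
```

```bash
python3 look.py w7
python3 - <<'E'
from h import *
im=ctrl.get_image('scene')[150:250,120:230];im=cv2.convertScaleAbs(im,alpha=1.6,beta=10)
w=cv2.convertScaleAbs(cv2.imread('pics/w7.png')[225:355,240:405],alpha=2,beta=20)
a=cv2.resize(im,(440,400),interpolation=2);b=cv2.resize(w,(360,400),interpolation=2)
cv2.imwrite('pics/s7c.png',np.hstack([a,b[:,:360]]))
E
```

```text
7.3167 [ 0.4845 -0.1488  0.05  ] [[0.982, -0.002, 0.188], [-0.188, 0.001, 0.982], [-0.002, -1.0, 0.0]] zaz 79.1837442991738 [ 0.76  0.17 -0.55  1.94  0.1   1.06  1.55] [-0.4 -0.1  0.6] [ 0.11 -0.13 -0.03] 0.4998293284237805
proj [327.94871674 309.38636413]
```

View pics/s7c.png

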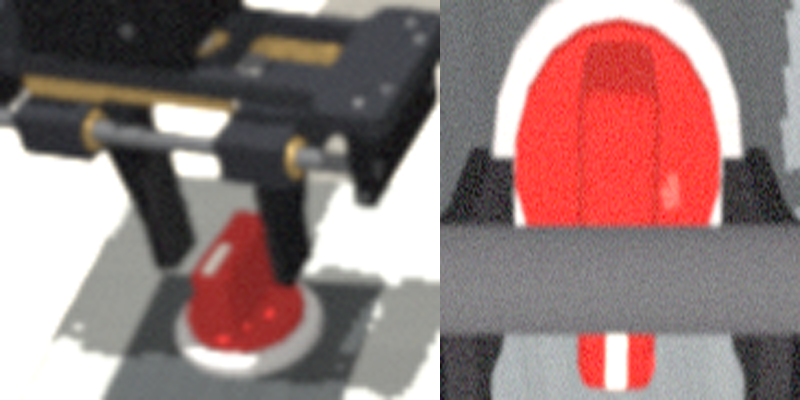

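play_rows(
  translation=[
    [0,3,0],
    [0,3,0],
    [0,3,0],
    [0,2,0],
    [0,1,0],
    [0,0,0],
    [0,0,0],
    [0,0,0],
    [0,0,0],
    [0,0,0],
  ],
  turn=[
    [0,0,0],
    [0,0,0],
    [0,0,0],
    [0,0,0],
    [0,0,0],
    [0,0,0],
    [0,0,0],
    [0,0,0],
    [0,0,0],
    [0,0,0],
  ],
  fingers=[0,0,0,0,0,0,0,0,0,0],
)

```text
time: 8.25
position: [0.4854, -0.1491, 0.0394]
tool_rot: [-1.566, 0.148, -0.148]
ft_force: [-0.1, -0.3, 0.2]
grip_width: 0.499
```

```bash
python3 look.py w8
python3 - <<'E'
from h import *
im=ctrl.get_image('scene')[150:250,120:230];im=cv2.convertScaleAbs(im,alpha=1.6,beta=10)
cv2.imwrite('pics/s8c.png',cv2.resize(im,None,fx=6,fy=6,interpolation=2))
E
```

```text
8.25 [ 0.4854 -0.1491  0.0394] [[0.982, 0.0, 0.188], [-0.188, -0.0, 0.982], [0.0, -1.0, -0.0]] zaz 79.18361650217489 [ 0.75  0.18 -0.55  1.95  0.11  1.03  1.54] [-0.1 -0.3  0.2] [ 0.1  -0.2  -0.04] 0.49914956409447553
proj [328.64394697 318.37915041]
```

View pics/s8c.png

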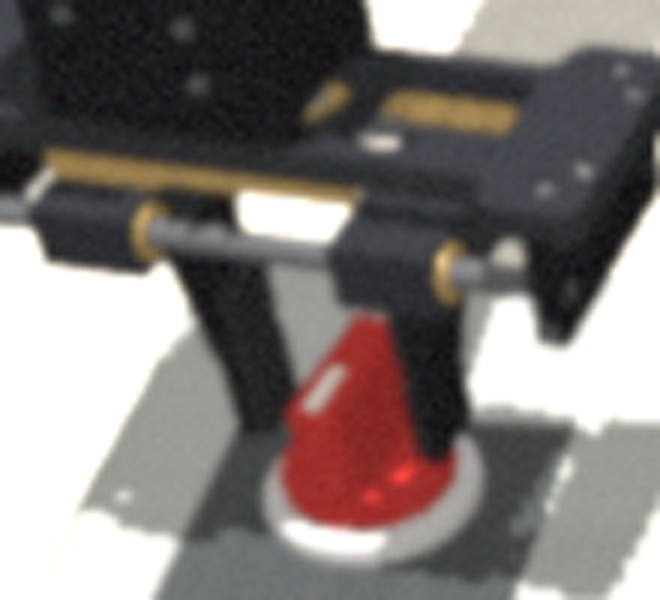

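play_rows(
  translation=[
    [0,0,0],
    [0,0,0],
    [0,0,0],
    [0,0,0],
    [0,0,0],
    [0,0,0],
    [0,0,0],
    [0,0,0],
    [0,0,0],
    [0,0,0],
  ],
  turn=[
    [0,0,0],
    [0,0,0],
    [0,0,0],
    [0,0,0],
    [0,0,0],
    [0,0,0],
    [0,0,0],
    [0,0,0],
    [0,0,0],
    [0,0,0],
  ],
  fingers=[-1,-1,-1,-1,-1,-1,-1,-1,-1,-1],
  grip_force=35,
)

```text
time: 9.18
position: [0.4853, -0.149, 0.0393]
tool_rot: [-1.566, 0.148, -0.148]
ft_force: [-0.6, 0.0, -0.1]
grip_width: 0.181
```

```bash
python3 look.py w9
```

```text
9.1833 [ 0.4853 -0.149   0.0393] [[0.982, 0.0, 0.188], [-0.188, 0.0, 0.982], [0.0, -1.0, 0.0]] zaz 79.17685699018755 [ 0.75  0.18 -0.55  1.95  0.11  1.03  1.54] [-0.6  0.  -0.1] [ 0.12 -0.16 -0.22] 0.18133055000548193
proj [328.53987855 318.77488264]
```

play_rows(
  translation=[
    [0,0,0],
    [0,0,0],
    [0,0,0],
    [0,0,0],
    [0,0,0],
    [0,0,0],
    [0,0,0],
    [0,0,0],
    [0,0,0],
    [0,0,0],
  ],
  turn=[
    [0,0.1,0],
    [0,0.12,0],
    [0,0.12,0],
    [0,0.12,0],
    [0,0.12,0],
    [0,0.12,0],
    [0,0.12,0],
    [0,0.12,0],
    [0,0.1,0],
    [0,0.06,0],
  ],
  fingers=[-1,-1,-1,-1,-1,-1,-1,-1,-1,-1],
)

```text
time: 10.07
position: [0.485, -0.1494, 0.0392]
tool_rot: [-1.329, 1.002, -1.002]
ft_force: [-0.5, -0.6, 0.2]
grip_width: 0.18
```

```bash
python3 look.py w10
```

```text
10.0667 [ 0.485  -0.1494  0.0392] [[0.275, -0.001, 0.962], [-0.962, -0.001, 0.275], [0.001, -1.0, -0.001]] zaz 15.936725808506987 [ 0.65  0.17 -0.44  1.96  0.09  1.03  0.45] [-0.5 -0.6  0.2] [-0.17  0.01  0.16] 0.1800357095053773
proj [326.91840379 311.07418095]
```

View pics/w10.png

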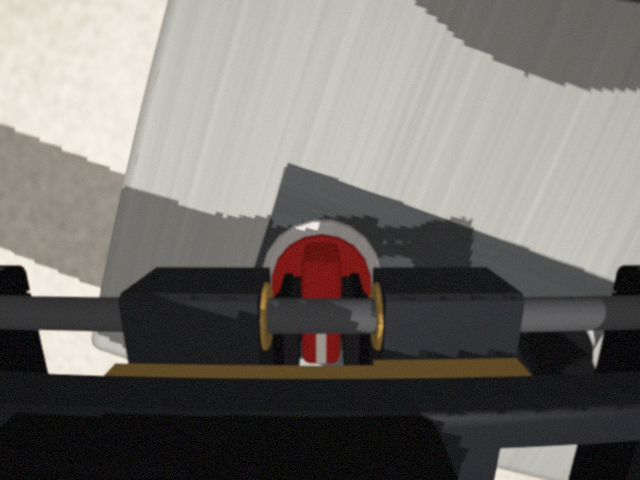

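play_rows(
  translation=[
    [0,0,0],
    [0,0,0],
    [0,0,0],
    [0,0,0],
    [0,0,0],
    [0,0,0],
    [0,0,0],
    [0,0,0],
    [0,0,0],
    [0,0,0],
  ],
  turn=[
    [0,0.04,0],
    [0,0.04,0],
    [0,0.03,0],
    [0,0.03,0],
    [0,0.01,0],
    [0,0,0],
    [0,0,0],
    [0,0,0],
    [0,0,0],
    [0,0,0],
  ],
  fingers=[-1,-1,-1,-1,-1,-1,-1,-1,-1,-1],
)

```text
time: 10.95
position: [0.485, -0.1493, 0.0392]
tool_rot: [-1.27, 1.111, -1.111]
ft_force: [-1.5, -2.1, 1.7]
grip_width: 0.181
```

```bash
python3 look.py w11; python3 -c "
from h import *
print([np.round(ctrl.get_state()['torque'],3)])
w=cv2.imread('pics/w11.png')[210:370,240:405];cv2.imwrite('pics/w11c.png',cv2.resize(w,None,fx=3.5,fy=3.5,interpolation=2))"
```

```text
10.95 [ 0.485  -0.1493  0.0392] [[0.132, -0.001, 0.991], [-0.991, -0.0, 0.132], [0.0, -1.0, -0.001]] zaz 7.599420074542277 [ 0.64  0.17 -0.43  1.96  0.08  1.03  0.31] [-1.5 -2.1  1.7] [-0.39  0.38  0.74] 0.18072563163166572
proj [325.99320411 310.36119327]
[array([-0.466,  0.393,  0.735])]
```

View pics/w11c.png

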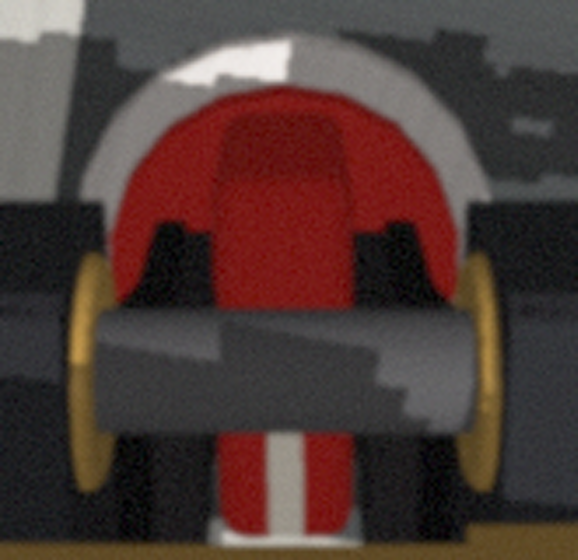

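play_rows(
  translation=[
    [0,0,0],
    [0,0,0],
    [0,0,0],
    [0,0,0],
    [0,0,0],
    [0,0,0],
    [0,0,0],
    [0,0,0],
    [0,0,0],
    [0,0,0],
  ],
  turn=[
    [0,0,0],
    [0,0,0],
    [0,0,0],
    [0,0,0],
    [0,0,0],
    [0,0,0],
    [0,0,0],
    [0,0,0],
    [0,0,0],
    [0,0,0],
  ],
  fingers=[-1,-1,-1,-1,1,1,1,1,1,1],
)

```text
time: 11.83
position: [0.4859, -0.1487, 0.0394]
tool_rot: [-1.267, 1.111, -1.112]
ft_force: [-0.4, -0.1, 0.2]
grip_width: 0.549
```

play_rows(
  translation=[
    [0,0,0],
    [0,0,0],
    [0,0,0],
    [0,0,0],
    [0,0,0],
    [0,0,0],
    [0,-4,0],
    [0,-10,0],
    [0,-20,0],
    [0,-25,0],
  ],
  turn=[
    [0,0,0],
    [0,0,0],
    [0,0,0],
    [0,0,0],
    [0,0,0],
    [0,0,0],
    [0,0,0],
    [0,0,0],
    [0,0,0],
    [0,0,0],
  ],
  fingers=[1,1,1,1,1,1,1,1,1,1],
)

```text
time: 12.67
position: [0.4841, -0.1486, 0.0983]
tool_rot: [-1.27, 1.114, -1.109]
ft_force: [0.7, 0.4, 0.4]
grip_width: 0.999
```

play_rows(
  translation=[
    [0,-25,0],
    [0,-30,0],
    [0,-30,0],
    [0,-30,0],
    [0,-30,0],
    [0,-20,0],
    [0,0,0],
    [0,0,0],
    [0,0,0],
    [0,0,0],
  ],
  turn=[
    [0,0,0],
    [0,0,0],
    [0,0,0],
    [0,0,0],
    [0,0,0],
    [0,0,0],
    [0,0,0],
    [0,0,0],
    [0,0,0],
    [0,0,0],
  ],
  fingers=[1,1,1,1,1,1,1,1,1,1],
)

```text
time: 13.5
position: [0.4845, -0.1488, 0.2621]
tool_rot: [-1.27, 1.113, -1.11]
ft_force: [-1.0, -0.4, -0.7]
grip_width: 1.0
```

```bash
python3 look.py w12
python3 - <<'E'
from h import *
s=ctrl.get_image('scene');t=ctrl.get_image('top')
cv2.imwrite('pics/s12.png',s);cv2.imwrite('pics/t12.png',t)
s0=cv2.imread('pics/scene0.png');t0=cv2.imread('pics/top0.png')
f=lambda a:cv2.resize(a[195:310,110:220],None,fx=3.6,fy=3.6,interpolation=2)
cv2.imwrite('pics/cmp.png',np.hstack([f(s0),f(s)]))
E
```

```text
13.5 [ 0.4845 -0.1488  0.2621] [[0.132, -0.002, 0.991], [-0.991, 0.001, 0.132], [-0.001, -1.0, -0.002]] zaz 7.567102695893026 [ 0.67  0.01 -0.42  1.66  0.    1.48  0.38] [-1.  -0.4 -0.7] [-0.01 -0.08  0.02] 0.9996875998550421
proj [324.1403073 215.4726067]
```

View pics/cmp.png

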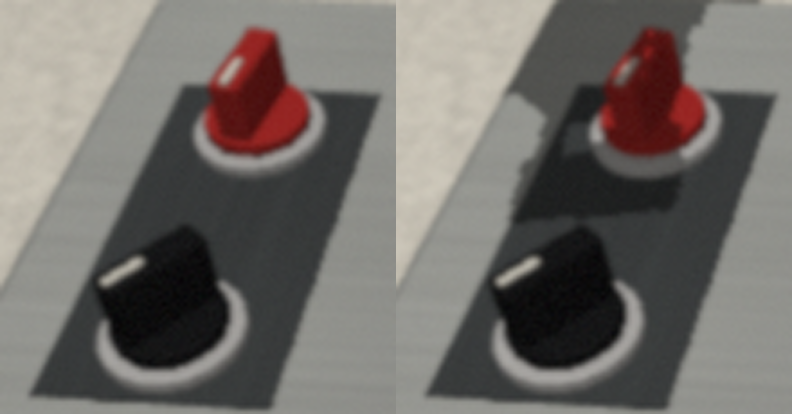

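View pics/s12.png

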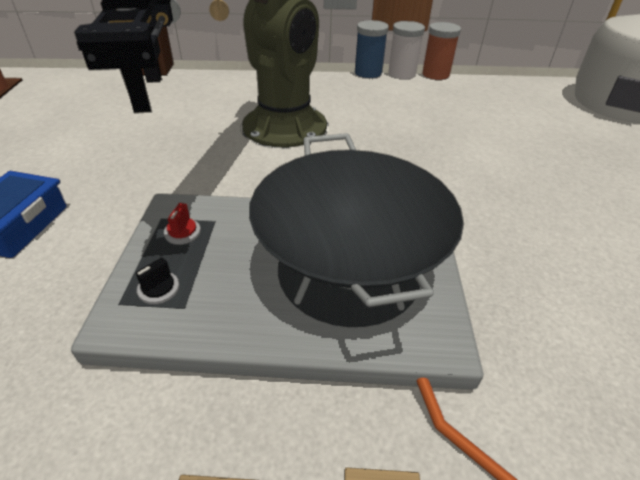

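Run:
```python
from h import *
a=cv2.imread('pics/scene0.png').astype(int);b=cv2.imread('pics/s12.png').astype(int)
print('wok diff',np.abs(a-b)[130:360,250:470].mean(), 'tap',np.abs(a-b)[255:305,135:182].mean())
print(ctrl.close_job())
```

```text
wok diff 2.0363702239789196 tap 2.2425531914893617
the job is handed in; nothing more can be done
None
```

I gripped the red igniter knob, turned it clockwise to its stop, held it there about one second, then let go and raised the gripper clear. The job was handed in at about 13.6 s.

- **Stop reached:** the tool turned 71.6° against the 69° stop. The wrist moment about the vertical rose to 0.74 N m, well above the 0.13 N m the spring needs at the stop.
- **Hold time:** about 0.95–1.0 s, worked out from the row timing because the knob angle cannot be read directly.
- **After release:** in the scene picture the red knob's white line is back where it started. The black tap and the wok look unchanged, with differences from the first picture of only about 2 grey levels. The arm is touching nothing, and the force readings are at noise level.
- **Disagreement with the description:** the real fingertips sit roughly 35 mm short of the stated TCP. The first close, at TCP z = 0.073, passed over the top of the bar without gripping it. I lowered the TCP to z = 0.039, and there the fingers closed on 15.8 mm, matching the 16 mm bar.

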